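# Feel out the loaded side of the battery box

### The arm

A 6-joint arm with a two-finger parallel gripper is mounted at the origin on the work surface. World frame = base frame: x ahead of the robot, y to its left, z up, the work surface at z = 0. Lengths are in m, angles in rad, forces in N, time in s.
With the tool pointing down it reaches from about 0.25 to 0.725 m from the base axis. Payload 4 kg.
Tool frame: the origin (TCP) lies midway between the tips of the shut fingers; the grasp point (between the pads) lies bot.pinch_z behind it (bot.pinch_z is the distance from the TCP to the grasp point, in m); z points along the fingers, y is the direction in which the jaws open and shut (so a half turn about z gives the same grasp; the last joint's range is limited). The gripper opens to 85 mm and grips with 20 to 120 N. Pads are 22 mm wide; open, the fingers measure 114 mm over their backs; the gripper's body (76 mm by 85 mm) begins 54 mm behind the grasp point. The pads swing forward as they close: fully open they stand 13 mm farther back than shut.
Start: joints at [1.271, 0.241, 0.005, 1.335, 0, 1.571], TCP at [0.148, 0.478, 0.231] pointing down, gripper open.
Joint ranges: [-2.72, 2.72], [-1.05, 1.87], [-1.09, 1.28], [-1.99, 2.15], [-1.42, 1.44], [-3.14, 3.14]. Speed limits (rad/s): [2.79, 2.79, 3.14, 3.14, 3.14, 3.14].

### API

Orientations are given as a unit quaternion [x, y, z, w].
In Python, from workcell import bot gives the robot as it stands. The module is installed in compiled form; this text tells all that it offers.
- The arm moves only by the tool move_arm, never from a script. Its argument "series" is a list that holds one entry, the list of rows, each a list of 7 numbers: the shift along the world's x, y, z in cm, then the turn, a rotation vector about the world's x, y, z in degrees, then the opening, from 0 (shut) to 1 (fully open). A call has exactly 5 rows; each row shifts and turns the pose as measured when the row begins; what a row does not reach is not made up. A row lasts 1/10 s, in which the tool goes at most 50 mm and 8.59 degrees, less where a joint would pass 70% of its speed; a pose out of reach is approached as far as the arm can. A call with a gripper value outside its range is refused whole. The fingers move at their own pace and stop on an object; the grip force is fixed at half the most. Time passes only in rows, so rows that do not move let the fingers close, or fill a call up. It gives the time, the measured TCP pose, the force and the opening at its end, in the units of the state.
- bot.get_obs(): the state, without advancing time (a new reading comes with each control period).
- bot.camera(name): name is "side" or "top" or "wrist"; returns (picture, depth): 384x512x3 uint8, red, green, blue; 384x512 float32, m along the optical axis (not along the pixel's ray), 0 where there is no reading.
- bot.camera_info(name): a dict with "vfov" (degrees; the focal length in pixels is half the picture's height over the tangent of half this angle, whatever the lens; pixels are square), "cx", "cy" (the principal point, pixels), "cam_to_world" (4x4, takes a point from camera to world coordinates); the wrist camera has in their place "tool_from_camera" (4x4, takes a point from camera to tool coordinates, whose origin is the TCP and whose axes are the flange's). Camera axes: x right, y down, z forward; pixel columns grow to the right and rows downward; lengths in m; the calibration is good to about 2 mm. A picture is of the moment at which its call begins: read the wrist's pose just before it. camera_info takes no time and is no camera call.
- bot.job_done(): hands the job in, once; it reports no verdict.
Trained networks look in the newest picture that a camera, given by its name, has taken for a name from the list of things; names that differ only in an ending like _2 or _b are one class to them, and where a whole thing is asked for, a point or a joint stands for the part that bears it (a point fixed in the world has none). Each returns a list of dicts, best first, with "confidence" (0 to 1); they miss things now and then, are a little off and sometimes report something else, mostly with a low value. They report only what shows in the picture. A call takes as long as a camera call. They do not tell look-alikes from the thing itself.
- bot.find_in(camera, target): "at" ([x, y, z] in m, in world coordinates, good to about 4 mm: the middle of the surface that is visible of it).
The state is a dict: "clock": time; "joint_pos": joint angles; "joint_vel": joint speeds; "tau": joint torques, N m; "eef_pos": TCP position; "tool_rot": TCP orientation; "ft_force": force on the tool from outside, world axes, zero at the start; "ft_torque": the same for the moment, N m; "grip_width": finger opening in m.
Only numpy, scipy, OpenCV 4.12 (cv2) and the standard library are available. Lean on these libraries where they do the work, as an engineer would, in place of code of your own. Each camera call takes 0.05 s, during which the arm holds its last target.

### The job

Somewhere along one side of the closed yellow battery box two fat cells are left in a pocket you cannot see. Lift the box straight up by its black grip bar, keep it level and turn it about a quarter turn in the air to feel which side is heavy, then carry it over the terracotta dish and finish holding it there in the air, clear of the dish, with its middle over the dish, tipped about 40 degrees so that the heavy side is lowest, ready for the cells to be let out there later. Do not let go at the end, and leave the dish, torch, key and padlock where they are.

Things in the scene. Friction and masses are not known exactly. Their poses are not given: they have to be found in the camera images.
- drum: Round yellow plastic battery box with ribbed screw-top lid, tightly closed: 138 mm in diameter, 74 mm high without the bar, about 0.53 kg in all. Origin at the centre of its underside, z up along its axis. Where in the round the hidden cells sit differs every time, does not shift with handling, and has nothing to do with the box's x axis.
- drum_mid (a point): Middle of the yellow box, on its axis, 37 mm above its underside. Unseen: about half the mass (two cells, 0.24 to 0.34 kg) sits to one side, 44 mm from the axis and 33 mm above the underside. Held level by the bar this shows only as a tilting moment of about 0.12 N m towards the heavy side.
- drum_bar (a point): Centre of the black grip bar on top of the box, on its axis, 94 mm above the underside. The bar is 60 mm long (along the box's x), 22 mm thick (along its y) and 40 mm high (74 to 114 mm above the underside), with flat upright sides to pinch; box and bar are one rigid piece.
- mat: Square cork mat, 170 x 170 x 4 mm, fixed to the table; the box stands on its centre at the start, with the grip bar along the mat's x. Origin at the centre of its underside.
- dish: Shallow round terracotta dish, open upwards, 160 mm across the rim, 124 mm at the foot, 35 mm high, 0.6 kg, standing loose on the table. Origin at the centre of its underside.
- torch: Bystander: chrome torch lying on the table, 140 mm long (along its x), 38 mm thick at the head (+x end), loose. Origin under its middle.
- key: Bystander: flat steel key with a red plastic tag, lying loose on the table, about 105 mm long (along its x), 5 mm high. Origin at table height under the key's shank.
- padlock: Bystander: brass padlock standing on the table, 40 x 22 mm, 63 mm high with its steel shackle, loose. Origin at the centre of its underside.
Mind the look-alikes: they are no part of the job. Of the things like the drum, leave any that is blue or pink; of the rest the smaller one is meant.

How it is judged:
By the outcome, as a careful person would: the job done as asked, in the order asked, and still so for the second after the job is handed in, while the arm keeps its last pose, push and grip.
It also fails if it takes over 42 s, if anything falls off the work surface, if the arm or the gripper's body presses on something with over 40 N, if the wrist force passes 120 N, or if a joint passes its speed limit or range.

## Working session

There is one attempt and no reset: what is moved stays moved. The work goes in short steps, Python scripts to look and compute and a tool call to move; the robot and the scene stay as the last step left them, time stands still between calls to the robot, and variables do not carry over. Pictures are saved under pics/ and viewed, and the job is handed in when it is done.

Besides the shell and the picture viewer there is one more tool, called after ">>>" by a JSON object that holds its "op" and its "data", one argument or row to a line. move_arm: Moves the arm, as the interface text tells. Its arguments: {"type":"object","properties":{"series":{"type":"array","items":{"type":"array","items":{"type":"array","items":{"type":"number"}}}}},"required":["series"]}

```bash
mkdir -p pics; python3 - <<'E'
from workcell import bot
import cv2,numpy as np
print(bot.get_obs(), bot.pinch_z)
for c in ["top","side"]:
    p,d=bot.camera(c); cv2.imwrite(f"pics/{c}0.png",p[:,:,::-1]); np.save(f"pics/{c}0.npy",d)
    print(c,bot.camera_info(c))
    for t in ["drum","drum_bar","mat","dish","torch","key","padlock"]:
        for r in bot.find_in(c,t)[:4]: print(c,t,np.round(r["at"],3),round(r["confidence"],2))
E
```

```text
{'clock': 0.0, 'joint_pos': array([1.27099681e+00, 2.41417578e-01, 3.75674590e-03, 1.33518014e+00,
       3.97556913e-07, 1.57081817e+00]), 'joint_vel': array([ 1.93399472e-03,  4.31679299e-04, -8.52586875e-04, -4.83991026e-04,
       -2.71666119e-06, -1.43306466e-03]), 'tau': array([ 7.00970813e-04, -3.72320795e+01,  2.52407062e+01,  1.69620174e-02,
        6.18919034e-05,  2.44004113e-06]), 'eef_pos': array([0.1474845 , 0.4771165 , 0.23042305]), 'tool_rot': array([ 1.49349741e-01,  9.88783904e-01, -1.01082932e-03, -1.52858010e-04]), 'ft_force': array([0.14612193, 0.33589172, 0.8224883 ]), 'ft_torque': array([0.03275027, 0.00195005, 0.0067153 ]), 'grip_width': 0.08520522714816531} 0.0187
top {'vfov': 57.18096707103485, 'cx': 256.42282425414254, 'cy': 181.9869541165801, 'cam_to_world': array([[ 0.01621491, -0.99637379,  0.08352451,  0.45464866],
       [-0.99918007, -0.01924652, -0.03561966,  0.00981372],
       [ 0.03709805, -0.08287845, -0.99586892,  0.9704585 ],
       [ 0.        ,  0.        ,  0.        ,  1.        ]])}
top drum [ 0.582 -0.183  0.082] 0.85
top drum [0.289 0.22
[... 487 characters left out ...]
16   0.006] 0.2
side {'vfov': 42.456003653105995, 'cx': 254.53312842576935, 'cy': 195.79695971585502, 'cam_to_world': array([[-0.81663197, -0.34985315,  0.45903703, -0.19783883],
       [-0.57713637,  0.50199844, -0.64413599,  0.98356043],
       [-0.00508286, -0.79094901, -0.61186096,  1.03261422],
       [ 0.        ,  0.        ,  0.        ,  1.        ]])}
side drum [ 0.322 -0.174  0.104] 0.92
side drum [0.227 0.25  0.095] 0.73
side drum_bar [ 0.316 -0.18   0.104] 0.73
side drum_bar [0.225 0.255 0.092] 0.61
side mat [ 0.47  -0.419  0.034] 0.52
side dish [0.533 0.229 0.013] 0.71
side torch [ 0.469 -0.418  0.029] 0.46
side key [0.714 0.045 0.007] 0.54
side padlock [0.468 0.427 0.038] 0.72
```

View pics/top0.png

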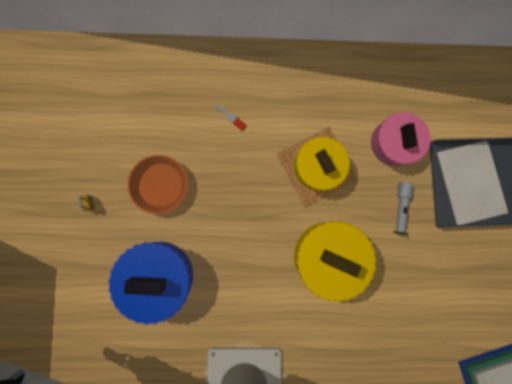

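View pics/side0.png

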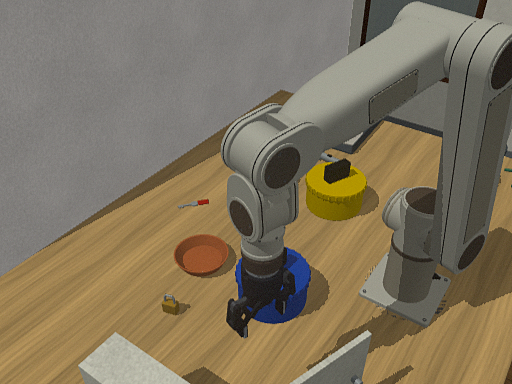

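The small yellow box on the cork mat, at about (323,163) in the top picture, is the target. The large yellow one at (336,260) is a look-alike, as are the blue and pink ones. The dish is at (158,184).

```bash
cat > h.py <<'E'
from workcell import bot
import numpy as np, cv2
from scipy.spatial.transform import Rotation as R
def cloud(c,d):
    i=bot.camera_info(c); f=192/np.tan(np.radians(i["vfov"]/2))
    v,u=np.mgrid[0:384,0:512]
    P=np.stack([(u-i["cx"])/f*d,(v-i["cy"])/f*d,d,np.ones_like(d)],-1)
    return (P@i["cam_to_world"].T)[...,:3]
E
python3 - <<'E'
from h import *
d=np.load("pics/top0.npy"); p=cv2.imread("pics/top0.png").astype(int)
P=cloud("top",d)
hsv=cv2.cvtColor(p.astype(np.uint8),cv2.COLOR_BGR2HSV)
near=np.hypot(P[...,0]-.58,P[...,1]+.19)<.11
yel=(hsv[...,0]>20)&(hsv[...,0]<35)&(hsv[...,1]>200)&near&(P[...,2]>.06)&(d>0)
q=P[yel]; print("yellow top",len(q),np.median(q[:,2]))
(c,r)=cv2.minEnclosingCircle(q[:,:2].astype(np.float32)); print(c,r)
blk=(p.max(-1)<60)&near&(P[...,2]>.095)&(d>0)
b=P[blk]; print("bar",len(b),np.percentile(b[:,2],[5,50,95]))
b=b[b[:,2]>np.median(b[:,2])-.008]
rect=cv2.minAreaRect(b[:,:2].astype(np.float32)); print(rect)
bx=cv2.boxPoints(rect);print(bx)
# mat
red=(P[...,2]>-.01)&(P[...,2]<.012)&near
# dish
nd=np.hypot(P[...,0]-.526,P[...,1]-.242)<.13
o=nd&(hsv[...,0]<12)&(hsv[...,1]>140)&(d>0)
q=P[o&(P[...,2]>.025)]; print("rim",len(q),q[:,2].max(),cv2.minEnclosingCircle(q[:,:2].astype(np.float32)))
q=P[o]; print("dish all",cv2.minEnclosingCircle(q[:,:2].astype(np.float32)))
E
```

```text
yellow top 1991 0.07731647700998834
(0.5831080675125122, -0.19199591875076294) 0.06993423402309418
bar 185 [0.10033524 0.1169488  0.11987716]
((0.5814515948295593, -0.19135650992393494), (0.0507974773645401, 0.018247175961732864), 28.491296768188477)
[[ 0.5547767  -0.19545372]
 [ 0.56348103 -0.21149097]
 [ 0.60812646 -0.1872593 ]
 [ 0.59942216 -0.17122205]]
rim 385 0.03766302391398324 ((0.5225163102149963, 0.2373742014169693), 0.076525017619133)
dish all ((0.5225163102149963, 0.2373742014169693), 0.076525017619133)
```

>>> {"op": "move_arm", "data": {
  "series": [
    [[2.7,-4.1,0,0,0,4,1],[2.7,-4.1,0,0,0,4,1],[2.7,-4.1,0,0,0,4,1],[2.7,-4.1,0,0,0,4,1],[2.7,-4.1,0,0,0,4,1]]
  ]
}}

```text
clock: 1.3
eef_pos: [0.2829, 0.2722, 0.2306]
tool_rot: [-0.038, 0.999, 0.002, 0.001]
ft_force: [0.5, 0.8, 0.6]
grip_width: 0.0854
```

>>> {"op": "move_arm", "data": {
  "series": [
    [[2.7,-4.1,0,0,0,4,1],[2.7,-4.1,0,0,0,4,1],[2.7,-4.1,0,0,0,4,1],[2.7,-4.1,0,0,0,4,1],[2.7,-4.1,0,0,0,4,1]]
  ]
}}

```text
clock: 1.8
eef_pos: [0.4193, 0.0622, 0.2325]
tool_rot: [-0.219, 0.976, 0.003, 0.003]
ft_force: [0.1, 1.6, 0.3]
grip_width: 0.0853
```

>>> {"op": "move_arm", "data": {
  "series": [
    [[2.7,-4.1,0,0,0,0,1],[2.7,-4.1,0,0,0,0,1],[2.7,-4.1,0,0,0,0,1],[2.7,-4.1,0,0,0,0,1],[0,0,0,0,0,0,1]]
  ]
}}

```text
clock: 2.3
eef_pos: [0.5305, -0.1106, 0.2324]
tool_rot: [-0.216, 0.976, 0.002, 0.005]
ft_force: [-1.0, 0.8, 0.5]
grip_width: 0.0854
```

```bash
cat > st.py <<'E'
from h import *
o=bot.get_obs(); r=R.from_quat(o["tool_rot"])
print("t",round(o["clock"],2),"p",np.round(o["eef_pos"],4),"w",round(o["grip_width"],4))
m=r.as_matrix(); print("zdir",np.round(m[:,2],3),"yyaw",round(np.degrees(np.arctan2(m[1,1],m[0,1])),1))
print("q",np.round(o["joint_pos"],2),"F",np.round(o["ft_force"],2),"T",np.round(o["ft_torque"],3),"v",np.abs(o["joint_vel"]).max().round(3))
E
python3 st.py
```

```text
t 2.3 p [ 0.5305 -0.1106  0.2324] w 0.0854
zdir [ 0.01   0.006 -1.   ] yyaw 115.0
q [-0.21  0.32  0.11  1.36  0.01 -0.65] F [-1.01  0.81  0.49] T [ 0.019  0.013 -0.006] v 0.047
```

>>> {"op": "move_arm", "data": {
  "series": [
    [[2.6,-4.1,-1,0,0,1.7,1],[2.6,-4.0,-2,0,0,1.8,1],[0,0,-1,-0.35,0.55,0,1],[0,0,0,0,0,0,1],[0,0,0,0,0,0,1]]
  ]
}}

```text
clock: 2.8
eef_pos: [0.5797, -0.1885, 0.1902]
tool_rot: [-0.246, 0.969, 0.002, -0.002]
ft_force: [-0.3, -0.1, 0.7]
grip_width: 0.0855
```

```bash
python3 st.py; python3 - <<'E'
from h import *
o=bot.get_obs()
p,d=bot.camera("wrist"); cv2.imwrite("pics/w1.png",p[:,:,::-1])
i=bot.camera_info("wrist"); f=192/np.tan(np.radians(i["vfov"]/2)); print(i["tool_from_camera"].round(3))
v,u=np.mgrid[0:384,0:512]
P=np.stack([(u-i["cx"])/f*d,(v-i["cy"])/f*d,d,np.ones_like(d)],-1)@i["tool_from_camera"].T
P=P[...,:3]@R.from_quat(o["tool_rot"]).as_matrix().T+o["eef_pos"]
p=p.astype(int)
near=(np.hypot(P[...,0]-.583,P[...,1]+.192)<.06)&(d>0)
b=P[near&(P[...,2]>.11)&(P[...,2]<.13)]; print(len(b),b[:,2].mean())
rc=cv2.minAreaRect(b[:,:2].astype(np.float32)); print(rc)
for t in["drum","drum_bar"]: print(t,[(np.round(r["at"],3),round(r["confidence"],2)) for r in bot.find_in("wrist",t)[:2]])
E
```

```text
t 2.8 p [ 0.5797 -0.1885  0.1902] w 0.0855
zdir [-0.005  0.004 -1.   ] yyaw 118.5
q [-0.32  0.48  0.25  1.34  0.   -0.81] F [-0.31 -0.07  0.74] T [ 0.012 -0.015 -0.025] v 0.015
[[-0.    -0.947 -0.322  0.083]
 [ 1.     0.    -0.002  0.   ]
 [ 0.002 -0.322  0.947 -0.142]
 [ 0.     0.     0.     1.   ]]
1604 0.11745923585730621
((0.5837557315826416, -0.19323885440826416), (0.0595274344086647, 0.02198716625571251), 27.142501831054688)
drum [(array([ 0.636, -0.386,  0.077]), 0.77), (array([ 0.573, -0.196,  0.078]), 0.67)]
drum_bar [(array([ 0.634, -0.39 ,  0.076]), 0.85), (array([ 0.423, -0.19 ,  0.104]), 0.84)]
```

```bash
sleep 0
```

```text
(no output)
```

View pics/w1.png

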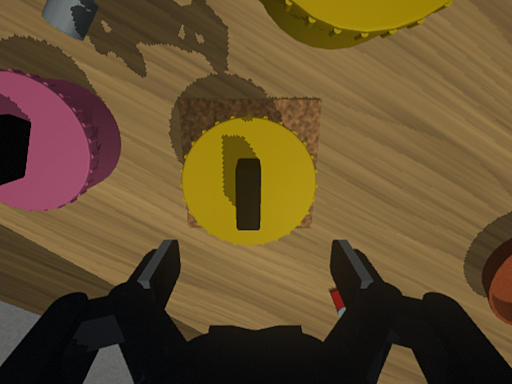

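The wrist picture shows the box at (250,180) with its bar at (248,195) between the open fingers. The bar measures 59.5 × 22 mm, so it is the right one.

>>> {"op": "move_arm", "data": {
  "series": [
    [[0.4,-0.5,0,-0.2,-0.3,-1.4,1],[0,0,-3,0,0,0,1],[0,0,-3,0,0,0,1],[0,0,-2,0,0,0,1],[0,0,0,0,0,0,1]]
  ]
}}

```text
clock: 3.45
eef_pos: [0.5877, -0.1918, 0.1178]
tool_rot: [-0.235, 0.972, -0.005, 0.008]
ft_force: [-1.0, -0.2, 0.2]
grip_width: 0.0856
```

```bash
python3 st.py
```

```text
t 3.45 p [ 0.5877 -0.1918  0.1178] w 0.0856
zdir [ 0.018 -0.006 -1.   ] yyaw 117.1
q [-0.32  0.52  0.12  1.15  0.   -0.79] F [-1.05 -0.22  0.23] T [ 0.046  0.078 -0.016] v 0.038
```

>>> {"op": "move_arm", "data": {
  "series": [
    [[-0.4,-0.1,-1,0.3,1,0,1],[0,0,-1,0,0,0,1],[0,0,-1,0,0,0,1],[0,0,-0.6,0,0,0,1],[0,0,0,0,0,0,1]]
  ]
}}

```text
clock: 3.95
eef_pos: [0.5862, -0.1934, 0.084]
tool_rot: [-0.234, 0.972, -0.002, 0.003]
ft_force: [-0.8, 0.2, 0.1]
grip_width: 0.0855
```

```bash
python3 st.py
```

```text
t 3.95 p [ 0.5862 -0.1934  0.084 ] w 0.0855
zdir [ 0.007 -0.003 -1.   ] yyaw 117.1
q [-0.32  0.56  0.09  1.09 -0.   -0.79] F [-0.8   0.17  0.07] T [0.016 0.013 0.003] v 0.007
```

>>> {"op": "move_arm", "data": {
  "series": [
    [[-0.2,0,-0.2,0.15,0.4,0,1],[0,0,0,0,0,0,1],[0,0,0,0,0,0,0],[0,0,0,0,0,0,0],[0,0,0,0,0,0,0]]
  ]
}}

```text
clock: 4.45
eef_pos: [0.5849, -0.1938, 0.083]
tool_rot: [-0.234, 0.972, -0.001, 0.001]
ft_force: [0.7, 0.3, -0.2]
grip_width: 0.0443
```

>>> {"op": "move_arm", "data": {
  "series": [
    [[0,0,0,0,0,0,0],[0,0,0,0,0,0,0],[0,0,0,0,0,0,0],[0,0,0,0,0,0,0],[0,0,0,0,0,0,0]]
  ]
}}

```text
clock: 4.95
eef_pos: [0.5849, -0.1935, 0.0833]
tool_rot: [-0.235, 0.972, -0.0, 0.001]
ft_force: [-0.8, 0.7, -0.2]
grip_width: 0.0209
```

```bash
python3 st.py
```

```text
t 4.95 p [ 0.5849 -0.1935  0.0833] w 0.0209
zdir [ 0.002 -0.    -1.   ] yyaw 117.1
q [-0.32  0.56  0.09  1.1   0.   -0.79] F [-0.76  0.73 -0.19] T [-0.026  0.006  0.026] v 0.002
```

>>> {"op": "move_arm", "data": {
  "series": [
    [[0,0,1,0,0,0,0],[0,0,1.5,0,0,0,0],[0,0,1.5,0,0,0,0],[0,0,1.5,0,0,0,0],[0,0,0,0,0,0,0]]
  ]
}}

```text
clock: 5.45
eef_pos: [0.5802, -0.1926, 0.136]
tool_rot: [-0.234, 0.972, 0.002, -0.005]
ft_force: [0.1, 0.1, -4.4]
grip_width: 0.0215
```

```bash
python3 st.py
```

```text
t 5.45 p [ 0.5802 -0.1926  0.136 ] w 0.0215
zdir [-0.011  0.002 -1.   ] yyaw 117.1
q [-0.32  0.52  0.17  1.23 -0.   -0.79] F [ 0.11  0.09 -4.39] T [-0.175  0.011  0.001] v 0.037
```

>>> {"op": "move_arm", "data": {
  "series": [
    [[0.2,0,1.5,-0.1,-0.6,0,0],[0.2,0,1.5,0,-0.2,0,0],[0.1,0,1.5,0,-0.2,0,0],[0.1,0,1.5,0,-0.2,0,0],[0,0,0,0,0,0,0]]
  ]
}}

```text
clock: 5.95
eef_pos: [0.5835, -0.1919, 0.196]
tool_rot: [-0.234, 0.972, 0.001, 0.002]
ft_force: [0.4, 0.1, -5.3]
grip_width: 0.0214
```

```bash
python3 st.py
```

```text
t 5.95 p [ 0.5835 -0.1919  0.196 ] w 0.0214
zdir [ 0.004  0.002 -1.   ] yyaw 117.1
q [-0.32  0.48  0.27  1.35  0.   -0.79] F [ 0.44  0.13 -5.31] T [-0.095  0.013 -0.032] v 0.036
```

Level correction, then settle and take several readings.

>>> {"op": "move_arm", "data": {
  "series": [
    [[0,0,2,-0.1,0.2,0,0],[0,0,2,0,0,0,0],[0,0,0,0,0,0,0],[0,0,0,0,0,0,0],[0,0,0,0,0,0,0]]
  ]
}}

```text
clock: 6.45
eef_pos: [0.5809, -0.1912, 0.2315]
tool_rot: [-0.234, 0.972, 0.002, -0.004]
ft_force: [0.0, 0.2, -5.5]
grip_width: 0.0215
```

```bash
python3 st.py
```

```text
t 6.45 p [ 0.5809 -0.1912  0.2315] w 0.0215
zdir [-0.008  0.003 -1.   ] yyaw 117.1
q [-0.32  0.48  0.35  1.45  0.   -0.79] F [ 0.05  0.25 -5.55] T [-0.053  0.062  0.034] v 0.027
```

>>> {"op": "move_arm", "data": {
  "series": [
    [[0,0,0,-0.2,-0.2,0,0],[0,0,0,0,0,0,0],[0,0,0,0,0,0,0],[0,0,0,0,0,0,0],[0,0,0,0,0,0,0]]
  ]
}}

```text
clock: 6.95
eef_pos: [0.579, -0.1905, 0.2271]
tool_rot: [-0.234, 0.972, 0.002, -0.005]
ft_force: [-0.6, -0.6, -4.2]
grip_width: 0.021
```

```bash
cat > ft.py <<'E'
from h import *
T=[];F=[];Y=[];Z=[]
for k in range(8):
    bot.camera("side")
    o=bot.get_obs(); m=R.from_quat(o["tool_rot"]).as_matrix()
    T.append(o["ft_torque"]);F.append(o["ft_force"]);Z.append(m[:,2]);Y.append(np.degrees(np.arctan2(m[1,1],m[0,1])))
T=np.array(T);print("T",T.mean(0).round(3),T.std(0).round(3),"F",np.mean(F,0).round(2),"z",np.mean(Z,0).round(4),"yaw",np.mean(Y).round(1))
# weight at offset r: T = r x (0,0,-W) = (-ry W, rx W)
t=T.mean(0); print("heavy dir world",np.degrees(np.arctan2(-t[0],t[1])).round(1),"rel tool y",(np.degrees(np.arctan2(-t[0],t[1]))-np.mean(Y)).round(1))
E
python3 st.py; python3 ft.py
```

```text
t 6.95 p [ 0.579  -0.1905  0.2271] w 0.021
zdir [-0.011  0.002 -1.   ] yyaw 117.1
q [-0.32  0.47  0.33  1.44 -0.   -0.79] F [-0.65 -0.56 -4.2 ] T [-0.032  0.096 -0.002] v 0.003
T [-0.065  0.067 -0.022] [0.027 0.027 0.012] F [ 0.12 -0.16 -5.07] z [-0.011   0.0014 -0.9999] yaw 117.1
heavy dir world 43.9 rel tool y -73.1
```

>>> {"op": "move_arm", "data": {
  "series": [
    [[0.1,0,0,-0.1,-0.6,-8,0],[0.1,0,0,0,0,-8,0],[0.1,0,0,0,0,-8,0],[0,0,0,0,0,-8,0],[0,0,0,0,0,-8,0]]
  ]
}}

```text
clock: 7.85
eef_pos: [0.5822, -0.1904, 0.2277]
tool_rot: [0.126, 0.992, 0.0, 0.0]
ft_force: [-0.4, -0.3, -5.1]
grip_width: 0.0211
```

>>> {"op": "move_arm", "data": {
  "series": [
    [[0,0,0,0,0,-8,0],[0,0,0,0,0,-8,0],[0,0,0,0,0,-8,0],[0,0,0,0,0,-8,0],[0,0,0,0,0,-8,0]]
  ]
}}

```text
clock: 8.35
eef_pos: [0.5822, -0.19, 0.2278]
tool_rot: [0.471, 0.882, 0.001, 0.0]
ft_force: [-1.0, 0.1, -5.2]
grip_width: 0.0212
```

```bash
python3 st.py
```

```text
t 8.35 p [ 0.5822 -0.19    0.2278] w 0.0212
zdir [ 0.002  0.001 -1.   ] yyaw 33.8
q [-0.32  0.47  0.33  1.43  0.    0.66] F [-1.02  0.11 -5.18] T [0.092 0.034 0.006] v 1.441
```

>>> {"op": "move_arm", "data": {
  "series": [
    [[0,0,0,0,0,-4,0],[0,0,0,0,0,0,0],[0,0,0,0,0,0,0],[0,0,0,0,0,0,0],[0,0,0,0,0,0,0]]
  ]
}}

```text
clock: 8.85
eef_pos: [0.5822, -0.1896, 0.2279]
tool_rot: [0.502, 0.865, 0.002, 0.0]
ft_force: [-0.0, 0.6, -5.4]
grip_width: 0.0214
```

```bash
sed -i 's/range(8)/range(16)/' ft.py; python3 st.py; python3 ft.py
```

```text
t 8.85 p [ 0.5822 -0.1896  0.2279] w 0.0214
zdir [ 0.002  0.002 -1.   ] yyaw 29.7
q [-0.32  0.47  0.33  1.43  0.    0.74] F [-0.03  0.58 -5.39] T [ 0.122  0.087 -0.038] v 0.007
T [ 0.079  0.062 -0.01 ] [0.023 0.032 0.03 ] F [ 0.05 -0.05 -5.1 ] z [ 0.002   0.0023 -1.    ] yaw 29.7
heavy dir world -51.9 rel tool y -81.6
```

```bash
sed -i 's/range(16)/range(40)/' ft.py; python3 ft.py
```

```text
T [0.079 0.074 0.002] [0.034 0.032 0.023] F [-0.03 -0.07 -5.08] z [ 0.0019  0.0023 -1.    ] yaw 29.7
heavy dir world -46.7 rel tool y -76.4
```

>>> {"op": "move_arm", "data": {
  "series": [
    [[-0.1,1.5,0,0,0,-2,0],[-0.4,3,0,0,0,-2,0],[-0.5,3.5,0,0,0,-2,0],[-0.5,3.5,0,0,0,-2,0],[-0.5,3.5,0,0,0,-2,0]]
  ]
}}

```text
clock: 12.15
eef_pos: [0.5621, -0.0411, 0.2275]
tool_rot: [0.583, 0.813, 0.001, 0.002]
ft_force: [0.6, 0.5, -5.4]
grip_width: 0.0211
```

>>> {"op": "move_arm", "data": {
  "series": [
    [[-0.5,3.5,0,0,0,-2,0],[-0.5,3.5,0,0,0,-2,0],[-0.5,3.5,0,0,0,-2,0],[-0.5,3.5,0,0,0,-2,0],[-0.5,3.5,0,0,0,-2,0]]
  ]
}}

```text
clock: 12.65
eef_pos: [0.5358, 0.1409, 0.229]
tool_rot: [0.655, 0.756, 0.003, 0.003]
ft_force: [0.8, 0.3, -4.4]
grip_width: 0.0212
```

```bash
python3 st.py
```

```text
t 12.65 p [0.5358 0.1409 0.229 ] w 0.0212
zdir [ 0.008 -0.    -1.   ] yyaw 8.2
q [ 0.26  0.34  0.14  1.36 -0.    1.69] F [ 0.81  0.34 -4.41] T [0.136 0.051 0.027] v 1.023
```

>>> {"op": "move_arm", "data": {
  "series": [
    [[0,3,0,0,0.4,0,0],[-0.3,2.5,0,0,0,0,0],[0,0.5,0,0,0,0,0],[0,0,0,0,0,0,0],[0,0,0,0,0,0,0]]
  ]
}}

```text
clock: 13.15
eef_pos: [0.5316, 0.2087, 0.23]
tool_rot: [0.652, 0.758, 0.002, 0.0]
ft_force: [0.1, 0.4, -5.3]
grip_width: 0.0212
```

```bash
python3 st.py;python3 ft.py
```

```text
t 13.15 p [0.5316 0.2087 0.23  ] w 0.0212
zdir [ 0.003  0.002 -1.   ] yyaw 8.6
q [0.37 0.38 0.2  1.38 0.   1.79] F [ 0.11  0.41 -5.27] T [0.086 0.025 0.033] v 0.01
T [ 0.098  0.034 -0.001] [0.025 0.031 0.027] F [-0.13  0.07 -5.13] z [ 0.003   0.0028 -1.    ] yaw 8.6
heavy dir world -71.0 rel tool y -79.6
```

>>> {"op": "move_arm", "data": {
  "series": [
    [[0,0,0,4.7,1.75,0,0],[0,0,0,6.5,2.4,0,0],[0,0,0,6.5,2.4,0,0],[0,0,0,6.5,2.4,0,0],[0,0,0,6.5,2.4,0,0]]
  ]
}}

```text
clock: 15.65
eef_pos: [0.5322, 0.2126, 0.2336]
tool_rot: [0.62, 0.729, 0.147, -0.249]
ft_force: [0.3, -0.1, -6.7]
grip_width: 0.021
```

```bash
cat >> st.py <<'E'
z=-m[:,2]; print("tip",np.degrees(np.arccos(z[2])).round(1),"toward",np.degrees(np.arctan2(z[1],z[0])).round(1))
# heavy dir horizontally in tool frame: angle -78.1 from y (seen from above, tool up = -z)
y=m[:,1]; h=R.from_rotvec(z*np.radians(-78.1)).apply(y); print("heavy vec",h.round(3),"az",np.degrees(np.arctan2(h[1],h[0])).round(1),"mid",(o["eef_pos"]-.0423*z).round(4))
E
python3 st.py
```

```text
t 15.65 p [0.5322 0.2126 0.2336] w 0.021
zdir [-0.181  0.523 -0.833] yyaw 10.8
q [0.09 0.47 0.21 1.47 0.57 1.46] F [ 0.33 -0.13 -6.68] T [-1.141 -0.275  0.055] v 1.124
tip 33.6 toward -70.9
heavy vec [ 0.305 -0.775 -0.553] az -68.5 mid [0.5246 0.2347 0.1983]
```

>>> {"op": "move_arm", "data": {
  "series": [
    [[0,0,-1,4.5,2.0,0,0],[0,0,-0.7,0,0,0,0],[0,0,0,0,0,0,0],[0,0,0,0,0,0,0],[0,0,0,0,0,0,0]]
  ]
}}

```text
clock: 16.15
eef_pos: [0.5344, 0.2082, 0.2137]
tool_rot: [0.615, 0.718, 0.163, -0.283]
ft_force: [-1.1, -0.6, -5.3]
grip_width: 0.0211
```

```bash
python3 st.py; python3 - <<'E'
from h import *
for c in ["top","side","wrist"]:
    p,d=bot.camera(c); cv2.imwrite(f"pics/{c}2.png",p[:,:,::-1]); np.save(f"pics/{c}2.npy",d)
    if c!="wrist":
        for t in ["dish","drum"]:
            for r in bot.find_in(c,t)[:4]: print(c,t,np.round(r["at"],3),round(r["confidence"],2))
E
```

```text
t 16.15 p [0.5344 0.2082 0.2137] w 0.0211
zdir [-0.206  0.581 -0.788] yyaw 11.1
q [0.05 0.52 0.2  1.47 0.63 1.4 ] F [-1.13 -0.55 -5.27] T [-1.261 -0.505 -0.034] v 0.016
tip 38.0 toward -70.5
heavy vec [ 0.284 -0.735 -0.616] az -68.8 mid [0.5257 0.2328 0.1804]
top dish [ 0.584 -0.194  0.003] 0.38
top drum [ 0.345 -0.219  0.107] 0.83
top drum [0.516 0.238 0.227] 0.79
top drum [ 0.652 -0.397  0.075] 0.7
side dish [0.534 0.231 0.013] 0.79
side drum [ 0.329 -0.163  0.104] 0.96
side drum [ 0.632 -0.378  0.071] 0.96
side drum [0.499 0.264 0.212] 0.9
side drum [0.261 0.268 0.104] 0.81
```

View pics/side2.png

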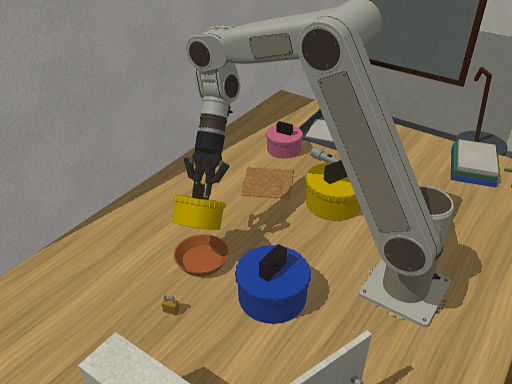

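View pics/wrist2.png

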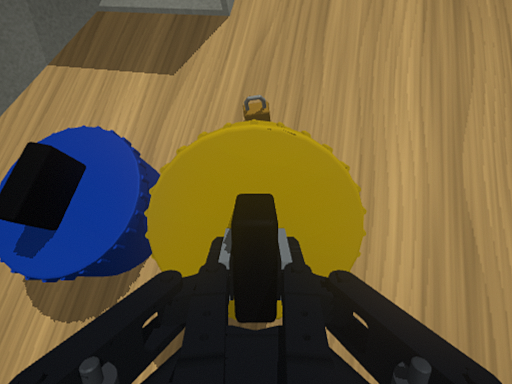

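View pics/top2.png

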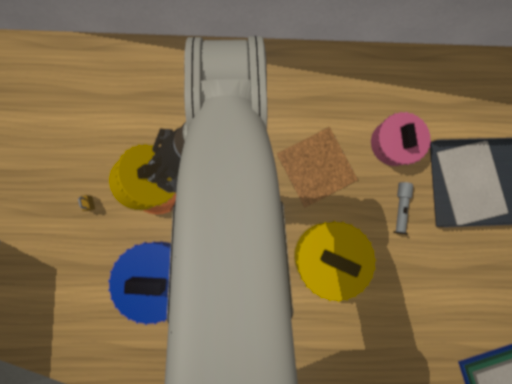

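The box hangs tipped over the dish, at (200,210) in the side picture with the dish at (201,255). I'll fit the lid plane to check for slip in the grip.

```bash
python3 - <<'E'
from h import *
o=bot.get_obs(); m=R.from_quat(o["tool_rot"]).as_matrix()
def fit(P,p,n0,name):
    hsv=cv2.cvtColor(p,cv2.COLOR_BGR2HSV)
    s=(hsv[...,0]>20)&(hsv[...,0]<35)&(hsv[...,1]>180)&(np.linalg.norm(P-[.526,.233,.18],axis=-1)<.1)
    q=P[s]; best=None; rng=np.random.default_rng(0)
    for k in range(400):
        a,b,c=q[rng.choice(len(q),3,False)]; n=np.cross(b-a,c-a); L=np.linalg.norm(n)
        if L<1e-5: continue
        n/=L; n*=np.sign(n[2])
        if n@n0<.8: continue
        i=np.abs((q-a)@n)<.0015
        if best is None or i.sum()>best.sum(): best=i
    q=q[best]; c=q.mean(0); n=np.linalg.svd(q-c,full_matrices=False)[2][2]; n*=np.sign(n[2])
    print(name,len(q),"n",n.round(3),"tip",np.degrees(np.arccos(n[2])).round(1),"toward",np.degrees(np.arctan2(n[1],n[0])).round(1))
    if name=="wrist":
        # circle centre: project in plane
        e1=np.cross(n,[0,0,1]);e1/=np.linalg.norm(e1);e2=np.cross(n,e1)
        w=np.stack([(q-c)@e1,(q-c)@e2],-1).astype(np.float32)
        cc,r=cv2.minEnclosingCircle(w); C=c+cc[0]*e1+cc[1]*e2; print("lid centre",C.round(4),r,"mid",(C-.037*n).round(4))
p=cv2.imread("pics/top2.png"); fit(cloud("top",np.load("pics/top2.npy")),p,-m[:,2],"top")
i=bot.camera_info("wrist"); f=192/np.tan(np.radians(i["vfov"]/2)); d=np.load("pics/wrist2.npy")
v,u=np.mgrid[0:384,0:512]
P=np.stack([(u-i["cx"])/f*d,(v-i["cy"])/f*d,d,np.ones_like(d)],-1)@i["tool_from_camera"].T
P=P[...,:3]@m.T+o["eef_pos"]
fit(P,cv2.imread("pics/wrist2.png"),-m[:,2],"wrist")
E
python3 st.py
```

```text
top 1378 n [ 0.203 -0.588  0.783] tip 38.5 toward -70.9
wrist 21292 n [ 0.204 -0.581  0.788] tip 38.0 toward -70.7
lid centre [0.5336 0.2122 0.2096] 0.06966641545295715 mid [0.526  0.2337 0.1805]
t 16.5 p [0.5343 0.2078 0.2132] w 0.0216
zdir [-0.207  0.582 -0.787] yyaw 11.1
q [0.05 0.52 0.2  1.47 0.63 1.4 ] F [ 0.32 -0.47 -5.6 ] T [-1.263 -0.438 -0.03 ] v 0.005
tip 38.1 toward -70.4
heavy vec [ 0.283 -0.734 -0.617] az -68.9 mid [0.5256 0.2324 0.18  ]
```

>>> {"op": "move_arm", "data": {
  "series": [
    [[-0.1,0.6,0,1.7,0.6,0,0],[0,0,0,0,0,0,0],[0,0,0,0,0,0,0],[0,0,0,0,0,0,0],[0,0,0,0,0,0,0]]
  ]
}}

```text
clock: 17.0
eef_pos: [0.5332, 0.2143, 0.213]
tool_rot: [0.611, 0.714, 0.17, -0.297]
ft_force: [-0.2, -0.0, -4.8]
grip_width: 0.021
```

```bash
sed -i 's/-78.1)/-81.5)/' st.py; python3 st.py
```

```text
t 17.0 p [0.5332 0.2143 0.213 ] w 0.021
zdir [-0.216  0.606 -0.765] yyaw 11.3
q [0.05 0.53 0.2  1.47 0.66 1.38] F [-0.17 -0.03 -4.76] T [-1.354 -0.462  0.026] v 0.003
tip 40.1 toward -70.4
heavy vec [ 0.219 -0.734 -0.643] az -73.4 mid [0.5241 0.2399 0.1807]
```

```bash
python3 -c "
from workcell import bot
print(bot.job_done())"
```

```text
the job is handed in; nothing more can be done
None
```

The box is held in the air over the terracotta dish, tipped 40.1° with the heavy side lowest. I handed the job in at about 17 s with the grip still closed.

- **What I did:** I gripped the small yellow box by its bar, lifted it straight up to about level, and turned it about 87°. I then carried it level over the dish and tipped it there.
- **Which side is heavy:** The wrist torque was about 0.10 N m, against the expected 0.12. Four readings at three headings, corrected for small tilts, put the heavy side 79° to 85° from the jaw direction, so I used about 81.5°. The first raw reading was 73°, off because the box hung about 0.6° out of level.
- **Final position, from the measured arm pose:** The box's middle is at (0.524, 0.240), and the dish was found at about (0.523–0.526, 0.237–0.242). The box's lowest edge is about 7 cm above the dish rim.
- **Final tip direction:** The tip points within about 3° of the estimated heavy side.
- **Slip:** Just before the last 2° trim, lid planes fitted from two cameras gave a tip of 38.0° and 38.5°, and the arm pose gave 38.0°. The box had not slipped in the grip. I took no picture after the trim.
- **Other things:** The dish and padlock showed in their starting places in the last side picture, and the torch in the last top view. The key was hidden by the arm, so I could not confirm it by sight, but nothing passed near it.

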